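# Turn round a row of sample vials and sort out the stray weight

## Robot

A 6-joint arm with a two-finger parallel gripper is mounted at the origin on a cart in front of the work surface, level with it; the furniture and walls round the work are solid. World frame = base frame: x ahead of the robot, y to its left, z up, the work surface at z = 0. Lengths are in mm, angles in rad, forces in N, time in s.
With the tool pointing down it reaches from about 275 to 1000 mm from the base axis. Payload 8.4 kg.
Tool frame: the origin (TCP) lies at the very end of the fingers, on their centre line; the grasp point (between the pads) lies 19 mm behind it; z points along the fingers, y is the direction in which the jaws open and shut (so a half turn about z gives the same grasp; the last joint's range is limited). The gripper opens to 85 mm and grips with 20 to 120 N. Pads are 22 mm wide; open, the fingers measure 114 mm over their backs; the gripper's body (76 mm by 85 mm) begins 54 mm behind the grasp point. The pads swing forward as they close: fully open they stand 13 mm farther back than shut.
Start: joints at [-1.134, 0.353, 1.633, -0, 1.155, -0.002], TCP at [265.532, -565.792, 231.281] pointing down, gripper open.
Joint ranges: [-2.63, 2.63], [-0.92, 2.1], [0.06, 2.66], [-1.3, 4.44], [0, 2.69], [-3.02, 3.02]. Speed limits (rad/s): [2.22, 2.22, 2.79, 3.14, 3.14, 3.14].

## Interface

Orientations are given as [roll, pitch, yaw] about the fixed x, y, z axes, in that order (R = Rz(yaw) Ry(pitch) Rx(roll)).
In Python, from rig import sense, grab_frame, get_calibration, sign_off, boxes_of, trace gives the robot as it stands.
- The arm moves only by the tool servo_tool, never from a script. Its argument "rows" is a list of rows, each a list of 3 entries, a list of its own where there are three numbers: the finger opening in mm, from 0 to 85.4, then the shift along the tool's x, y, z in mm, then the turn, a rotation vector about the tool's x, y, z in degrees. A call has 1 to 8 rows; each row shifts and turns the commanded pose from where the row before left it, along the tool's axes as they then stand; what a row does not reach is not made up. A row lasts 1/8 s, in which the tool goes at most 62.5 mm and 10.7 degrees, less where a joint would pass 70% of its speed; a pose out of reach is approached as far as the arm can. A call is refused whole if a number of a shift passes 62.5 or a number of a turn 10.7, either way. A call with a gripper value outside its range is refused whole. The fingers move at their own pace and stop on an object; "force" is the grip in N (left out, the last holds). Time passes only in rows, so rows that do not move let the fingers close. It gives the time, the measured TCP pose, the force and the opening at its end, in the units of the state.
- sense(): the state, without advancing time (a new reading comes with each control period).
- grab_frame(name): name is "scene" or "top"; returns the picture (480x640x3 uint8, blue, green, red); there is no depth.
- get_calibration(name): a dict with "intrinsics" (3x3 intrinsics, pixels), "k1" (the pictures are not rectified: a ray, as slopes to the right and down, at radius r is drawn at 1 + k1 r^2 times it, then the intrinsics apply), "world_to_cam" (4x4, takes a point from world to camera coordinates). Camera axes: x right, y down, z forward; pixel columns grow to the right and rows downward; lengths in mm; the calibration is good to about 2 mm. A picture is of the moment at which its call begins. get_calibration takes no time and is no camera call.
- sign_off(): hands the job in, once; it reports no verdict.
Trained networks look in the newest picture that a camera, given by its name, has taken for a name from the list of things; names that differ only in an ending like _2 or _b are one class to them, and where a whole thing is asked for, a point or a joint stands for the part that bears it (a point fixed in the world has none). Each returns a list of dicts, best first, with "conf" (0 to 1); they miss things now and then, are a little off and sometimes report something else, mostly with a low value. They report only what shows in the picture. A call takes as long as a camera call. They do not tell look-alikes from the thing itself.
- boxes_of(camera, thing): "centre" ([x, y, z] in mm, in the coordinates of the camera as it stood for that picture, good to about 4 mm: the middle of the surface that is visible of it).
- trace(camera, thing): "mask" (480x640 bool, what is visible of it).
The state is a dict: "clock": time; "qpos": joint angles; "qvel": joint speeds; "joint_efforts": joint torques, N m; "eef_pos": TCP position; "tcp_rot": TCP orientation; "contact_force": force on the tool from outside, world axes, zero at the start; "wrist_torque": the same for the moment, N m; "opening": opening from 0.0 (shut) to 1.0 (fully open).
Only numpy, scipy, OpenCV 4.12 (cv2) and the standard library are available. Lean on these libraries where they do the work, as an engineer would, in place of code of your own. Each camera call takes 0.05 s, during which the arm holds its last target. There are 200 camera calls.

## Task

Move the three capped vials from the bare metal rack to the black rack in reverse order, keeping them upright: as you see the racks from the robot, what stands in the leftmost well goes to the rightmost well, second from left goes to second from right, and so on. The solid steel balance weight was packed in the row by mistake: stand it upright in the small steel tray, and leave the black rack's well that would have been its own empty.

Things in the scene. Friction and masses are not known exactly. Their poses are not given: they have to be found in the camera images.
- rack_from: Fixed block 62 x 208 x 20 mm (its x, y, z) with one row of four round wells, 37 mm across and 12 mm deep, ringed by a thin bright line, at y = -72, -24, +24 and +72 mm, x = 0, of its own frame; well floors are 8 mm above the worktop. Origin: centre of its underside; its y axis runs along the row, towards the robot's left within about 0.25 rad. Bare aluminium; holds the four pieces at the start, in any order. It lies left or right of rack_to.
- rack_to: Fixed block 62 x 208 x 20 mm (its x, y, z) with one row of four round wells, 37 mm across and 12 mm deep, ringed by a thin bright line, at y = -72, -24, +24 and +72 mm, x = 0, of its own frame; well floors are 8 mm above the worktop. Origin: centre of its underside; its y axis runs along the row, towards the robot's left within about 0.25 rad. Black plastic; empty at the start. Well y of rack_from answers to well -y of rack_to.
- tray: Fixed shallow open steel tray behind the racks, 84 x 124 x 16 mm outside (its x, y, z), walls and floor 4 mm thick. Origin: centre of its underside; axes about parallel to the world's, within 0.3 rad.
- vial_tall: Tallest vial, amber glass with a white screw cap: 94 mm high, body 27 mm in diameter, the cap is the top 14 mm, 29 mm in diameter. Origin: centre of the foot; z is the vial's axis, up. It starts upright in one of the wells of rack_from. Keep it upright (never more than 0.6 rad off).
- vial_medium: Middle vial, amber glass with a tall white screw cap: 76 mm high, body 27 mm in diameter, the cap is the top 24 mm, 29 mm in diameter. Origin: centre of the foot; z is the vial's axis, up. It starts upright in one of the wells of rack_from. Keep it upright (never more than 0.6 rad off).
- vial_short: Shortest vial, amber glass with a wide white screw cap: 60 mm high, body 27 mm in diameter, the cap is the top 20 mm, 34 mm in diameter. Origin: centre of the foot; z is the vial's axis, up. It starts upright in one of the wells of rack_from. Keep it upright (never more than 0.6 rad off).
- weight: Solid steel balance weight, 150 g, 56 mm high, 28 mm in diameter with a shallow dark groove 40 to 43 mm up. Origin: centre of the foot; z is its axis, up. It starts upright in one of the wells of rack_from.
There are look-alikes about, which are no part of the job. What is shaped like the vial_medium but purple or red is not meant.

How it is judged (in metres and radians):
At the end, for the whole second after the job is handed in: Each vial stands upright (0.12 rad), at rest and released on the floor (4 mm) of the well of rack_to that mirrors its first well (y to -y), within 9 mm of its centre along each rack axis; the weight likewise upright on the tray's floor, inside its walls (((y of rack_to in the frame of rack_from above 0 m and y of vial_tall in the frame of rack_to between -0.081 and -0.063 m and distance of vial_tall from where it was at the start of the episode between 0.114 and 0.158 m) or (y of rack_to in the frame of rack_from above 0 m and y of vial_tall in the frame of rack_to between -0.033 and -0.015 m and distance of vial_tall from where it was at the start of the episode between 0.21 and 0.254 m) or (y of rack_to in the frame of rack_from above 0 m and y of vial_tall in the frame of rack_to between 0.015 and 0.033 m and distance of vial_tall from where it was at the start of the episode between 0.306 and 0.35 m) or (y of rack_to in the frame of rack_from above 0 m and y of vial_tall in the frame of rack_to between 0.063 and 0.081 m and distance of vial_tall from where it was at the start of the episode between 0.402 and 0.446 m) or (y of rack_to in the frame of rack_from below 0 m and y of vial_tall in the frame of rack_to between -0.081 and -0.063 m and distance of vial_tall from where it was at the start of the episode between 0.402 and 0.446 m) or (y of rack_to in the frame of rack_from below 0 m and y of vial_tall in the frame of rack_to between -0.033 and -0.015 m and distance of vial_tall from where it was at the start of the episode between 0.306 and 0.35 m) or (y of rack_to in the frame of rack_from below 0 m and y of vial_tall in the frame of rack_to between 0.015 and 0.033 m and distance of vial_tall from where it was at the start of the episode between 0.21 and 0.254 m) or (y of rack_to in the frame of rack_from below 0 m and y of vial_tall in the frame of rack_to between 0.063 and 0.081 m and distance of vial_tall from where it was at the start of the episode between 0.114 and 0.158 m)) and x of vial_tall in the frame of rack_to between -0.009 and 0.009 m and z of vial_tall in the frame of rack_to between 0.004 and 0.012 m and angle between each of vial_tall, vial_medium, vial_short, weight's own z axis and vertical below 0.12 rad and linear speed of each of vial_tall, vial_medium, vial_short, weight below 0.02 m/s and ((y of rack_to in the frame of rack_from above 0 m and y of vial_medium in the frame of rack_to between -0.081 and -0.063 m and distance of vial_medium from where it was at the start of the episode between 0.114 and 0.158 m) or (y of rack_to in the frame of rack_from above 0 m and y of vial_medium in the frame of rack_to between -0.033 and -0.015 m and distance of vial_medium from where it was at the start of the episode between 0.21 and 0.254 m) or (y of rack_to in the frame of rack_from above 0 m and y of vial_medium in the frame of rack_to between 0.015 and 0.033 m and distance of vial_medium from where it was at the start of the episode between 0.306 and 0.35 m) or (y of rack_to in the frame of rack_from above 0 m and y of vial_medium in the frame of rack_to between 0.063 and 0.081 m and distance of vial_medium from where it was at the start of the episode between 0.402 and 0.446 m) or (y of rack_to in the frame of rack_from below 0 m and y of vial_medium in the frame of rack_to between -0.081 and -0.063 m and distance of vial_medium from where it was at the start of the episode between 0.402 and 0.446 m) or (y of rack_to in the frame of rack_from below 0 m and y of vial_medium in the frame of rack_to between -0.033 and -0.015 m and distance of vial_medium from where it was at the start of the episode between 0.306 and 0.35 m) or (y of rack_to in the frame of rack_from below 0 m and y of vial_medium in the frame of rack_to between 0.015 and 0.033 m and distance of vial_medium from where it was at the start of the episode between 0.21 and 0.254 m) or (y of rack_to in the frame of rack_from below 0 m and y of vial_medium in the frame of rack_to between 0.063 and 0.081 m and distance of vial_medium from where it was at the start of the episode between 0.114 and 0.158 m)) and x of vial_medium in the frame of rack_to between -0.009 and 0.009 m and z of vial_medium in the frame of rack_to between 0.004 and 0.012 m and ((y of rack_to in the frame of rack_from above 0 m and y of vial_short in the frame of rack_to between -0.081 and -0.063 m and distance of vial_short from where it was at the start of the episode between 0.114 and 0.158 m) or (y of rack_to in the frame of rack_from above 0 m and y of vial_short in the frame of rack_to between -0.033 and -0.015 m and distance of vial_short from where it was at the start of the episode between 0.21 and 0.254 m) or (y of rack_to in the frame of rack_from above 0 m and y of vial_short in the frame of rack_to between 0.015 and 0.033 m and distance of vial_short from where it was at the start of the episode between 0.306 and 0.35 m) or (y of rack_to in the frame of rack_from above 0 m and y of vial_short in the frame of rack_to between 0.063 and 0.081 m and distance of vial_short from where it was at the start of the episode between 0.402 and 0.446 m) or (y of rack_to in the frame of rack_from below 0 m and y of vial_short in the frame of rack_to between -0.081 and -0.063 m and distance of vial_short from where it was at the start of the episode between 0.402 and 0.446 m) or (y of rack_to in the frame of rack_from below 0 m and y of vial_short in the frame of rack_to between -0.033 and -0.015 m and distance of vial_short from where it was at the start of the episode between 0.306 and 0.35 m) or (y of rack_to in the frame of rack_from below 0 m and y of vial_short in the frame of rack_to between 0.015 and 0.033 m and distance of vial_short from where it was at the start of the episode between 0.21 and 0.254 m) or (y of rack_to in the frame of rack_from below 0 m and y of vial_short in the frame of rack_to between 0.063 and 0.081 m and distance of vial_short from where it was at the start of the episode between 0.114 and 0.158 m)) and x of vial_short in the frame of rack_to between -0.009 and 0.009 m and z of vial_short in the frame of rack_to between 0.004 and 0.012 m and x of weight in the frame of tray between -0.027 and 0.027 m and y of weight in the frame of tray between -0.047 and 0.047 m and z of weight in the frame of tray between 0.001 and 0.009 m); the robot touches nothing.
It fails at once if vial_tall is tipped more than 0.6 rad (angle between vial_tall's own z axis and vertical above 0.6 rad).
It fails at once if vial_medium is tipped more than 0.6 rad (angle between vial_medium's own z axis and vertical above 0.6 rad).
It fails at once if vial_short is tipped more than 0.6 rad (angle between vial_short's own z axis and vertical above 0.6 rad).
It also fails if it takes over 93 s, if anything falls off the work surface, if the arm or the gripper's body presses on something with over 40 N, if the wrist force passes 120 N, or if a joint passes its speed limit or range.

## Working session

There is one attempt and no reset: what is moved stays moved. The work goes in short steps, Python scripts to look and compute and a tool call to move; the robot and the scene stay as the last step left them, time stands still between calls to the robot, and variables do not carry over. Pictures are saved under pics/ and viewed, about 12 in all and at most 16, crops included, and the job is handed in when it is done.

Besides the shell and the picture viewer there is one more tool, called after "Request:" as name(argument=value, ...), one argument or row to a line, values as JSON. servo_tool: Moves the arm, as the interface text tells. Its arguments: {"type":"object","properties":{"rows":{"type":"array","items":{"type":"array"}},"force":{"type":"number"}},"required":["rows"]}

```bash
mkdir -p pics; ls
python3 - <<'E'
from rig import *
import cv2
print(sense())
for n in("scene","top"):
    cv2.imwrite(f"pics/{n}0.png",grab_frame(n)); c=get_calibration(n); print(n,c)
    for t in["rack_from","rack_to","tray","vial_tall","vial_medium","vial_short","weight"]:
        import numpy as np
        M=np.linalg.inv(np.array(c["world_to_cam"]))
        print(t,[(round(d["conf"],2),(M@np.r_[d["centre"],1])[:3].round(0).tolist()) for d in boxes_of(n,t)])
E
```

```text
pics
{'clock': 0.0, 'qpos': array([-1.13440581e+00,  3.53616189e-01,  1.63413611e+00, -1.95418062e-05,
        1.15521822e+00, -2.43324388e-03]), 'qvel': array([ 0.0016087 , -0.0009821 , -0.00070149, -0.00039643, -0.00231089,
        0.00181439]), 'joint_efforts': array([-4.22129206e-04, -6.05244541e+01, -3.42063332e+01,  1.34840470e-04,
        9.29994247e-03,  5.48119647e-05]), 'eef_pos': array([ 265.3189426 , -565.35749307,  230.58080508]), 'tcp_rot': array([-3.14021475e+00,  1.45148599e-05,  4.38831673e-01]), 'contact_force': array([ 0.50735617, -0.20488929, -0.47089164]), 'wrist_torque': array([-0.05466193,  0.02572564,  0.03321435]), 'opening': 1.0011219428038924}
scene {'intrinsics': array([[445.2818731 ,   0.        , 325.02266422],
       [  0.        , 445.2818731 , 236.49393416],
       [  0.        ,   0.        ,   1.        ]]), 'k1': -0.04311134850332872, 'world_to_cam': array([[ 4.85320846e-01, -8.74292213e-01, -8.76375465e-03,
        -3.11168613e+02],
       [-5.28548238e-01, -2.85383872e-01, -7.99495344e-01,
         3.29370818e+02],
       [ 6.96491519e-01,  3.926
[... 849 characters left out ...]
1.84455779e-02, -1.01654546e-01,
         5.83605418e+02],
       [ 1.01399440e-01, -1.42775302e-02, -9.94743337e-01,
         9.28588182e+02],
       [ 0.00000000e+00,  0.00000000e+00,  0.00000000e+00,
         1.00000000e+00]])}
rack_from [(0.59, [527.0, -157.0, 19.0]), (0.55, [534.0, -88.0, 102.0])]
rack_to [(0.87, [509.0, 127.0, 20.0])]
tray [(0.96, [693.0, 100.0, 5.0]), (0.47, [534.0, -86.0, 101.0])]
vial_tall [(0.74, [534.0, -86.0, 100.0])]
vial_medium [(0.82, [430.0, -193.0, 76.0]), (0.74, [533.0, -227.0, 81.0]), (0.65, [451.0, -271.0, 76.0]), (0.64, [500.0, -337.0, 74.0]), (0.51, [615.0, -136.0, 74.0])]
vial_short [(0.49, [529.0, -134.0, 68.0])]
weight [(0.53, [527.0, -180.0, 68.0])]
```

View pics/scene0.png

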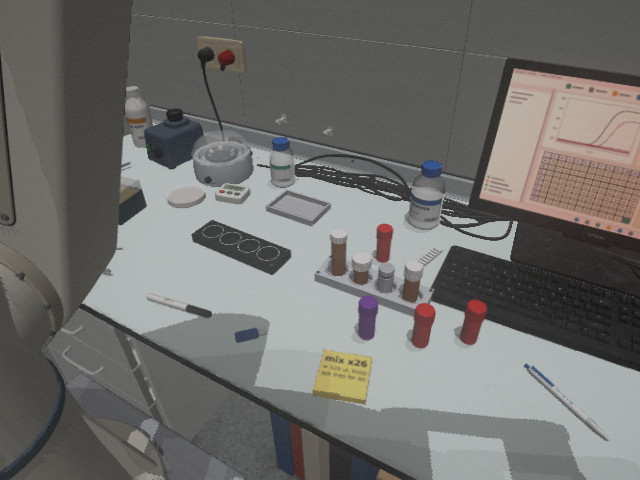

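View pics/top0.png

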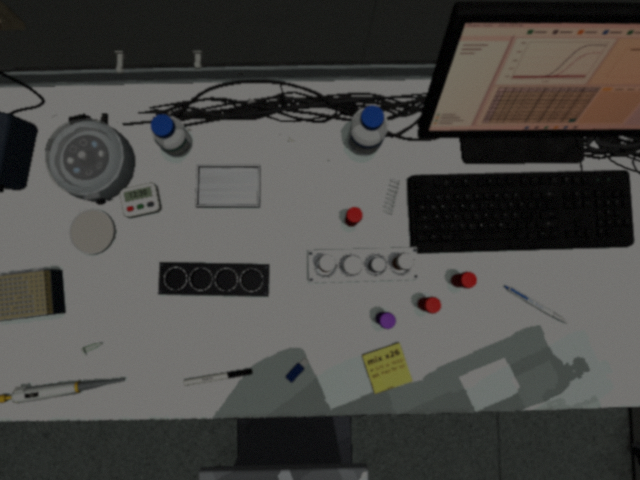

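Left to right on the aluminium rack: tall (325,263), short (351,265), weight (377,264) and medium (402,262). The black rack is empty at (215,279) and the tray is at (229,187). The medium look-alikes are purple (387,320) and red (354,216), (430,305), (466,280), so the amber vial with the white cap in the rightmost well is the one meant. Next I measure the positions precisely.

```bash
cat > h.py <<'E'
import numpy as np, cv2
from rig import *
def cal(n):
    c=get_calibration(n); return np.array(c["intrinsics"]),c["k1"],np.array(c["world_to_cam"])
def unproj(n,uv,z):
    K,k1,T=cal(n); uv=np.atleast_2d(np.array(uv,float))
    s=cv2.undistortPoints(uv[:,None],K,np.array([k1,0,0,0.]))[:,0]
    d=np.c_[s,np.ones(len(s))]@T[:3,:3]; C=-T[:3,:3].T@T[:3,3]
    return C+d*((z-C[2])/d[:,2])[:,None]
def proj(n,P):
    K,k1,T=cal(n); P=np.atleast_2d(np.array(P,float))
    return cv2.projectPoints(P,cv2.Rodrigues(T[:3,:3])[0],T[:3,3],K,np.array([k1,0,0,0.]))[0][:,0]
E
python3 - <<'E'
from h import *
im=grab_frame("top"); S=6
for n in("rack_to","tray","vial_tall","vial_short","weight","vial_medium","rack_from"):
    grab_frame("top")
    for d in trace("top",n)[:1 if n!="vial_medium" else 6]:
        m=d["mask"].astype(np.uint8); c=max(cv2.findContours(m,0,1)[0],key=cv2.contourArea)
        z={"rack_to":20,"tray":16,"rack_from":20,"vial_tall":102,"vial_short":68,"weight":64,"vial_medium":84}[n]
        w=unproj("top",c[:,0],z)[:,:2].astype(np.float32)
        print(n,round(d["conf"],2),c[:,0].mean(0).round(),cv2.minAreaRect(w),[np.round(x,1) for x in cv2.minEnclosingCircle(w)])
g=cv2.resize(im[255:305,150:280],None,fx=S,fy=S,interpolation=cv2.INTER_CUBIC)
gg=cv2.cvtColor(g,6); _,b=cv2.threshold(gg,0,255,cv2.THRESH_OTSU)
b=cv2.adaptiveThreshold(gg,255,0,0,101,-8)
for c in cv2.findContours(b,cv2.RETR_LIST,1)[0]:
    if cv2.contourArea(c)>60*S*S and len(c)>20:
        (e,ax,_)=cv2.fitEllipse(c)
        if ax[0]/ax[1]>.8: print("ring",np.round(np.array(ax)/S,1),unproj("top",((np.array(e)+.5)/S-.5+[150,255]),20).round(1)[0])
f=cv2.resize(im[235:295,300:425],None,fx=S,fy=S,interpolation=cv2.INTER_CUBIC)
cv2.imwrite("pics/crop1.png",cv2.convertScaleAbs(f,alpha=1.5))
E
```

```text
rack_to 0.93 [214. 279.] ((509.6067199707031, 125.37276458740234), (210.00057983398438, 62.16008377075195), 88.15398406982422) [array([510.7, 125.6]), np.float64(108.1)]
tray 0.55 [228. 185.] ((689.2620849609375, 99.49905395507812), (127.03111267089844, 86.67130279541016), 88.93546295166016) [array([691.2,  98.5]), np.float64(73.5)]
vial_tall 0.49 [327. 263.] ((532.6231079101562, -87.0870361328125), (27.861835479736328, 29.597183227539062), 88.8228759765625) [array([531.8, -87.1]), np.float64(16.1)]
vial_short 0.7 [228. 186.] ((679.2023315429688, 90.3153076171875), (118.47491455078125, 80.16744232177734), 88.93670654296875) [array([678.3,  90.3]), np.float64(69.6)]
weight 0.51 [377. 265.] ((529.2698974609375, -179.26611328125), (29.27370834350586, 27.260873794555664), 88.85771942138672) [array([ 528.8, -179.1]), np.float64(15.6)]
vial_medium 0.72 [463. 280.] ((498.7190246582031, -329.3735656738281), (46.76352310180664, 30.298614501953125), 87.39949035644531) [array([ 498.3, -329.4]), np.float64(23.9)]
vial_medium 0.67 [403. 262.] ((531.858154296875, -223.1326446533203), (26.93294334411621, 37.00221252441406), 25.0960636138916) [array([ 531.8, -223.1]), np.float64(18.8)]
vial_medium 0.67 [386. 320.] ((429.4553527832031, -189.3671417236328), (31.8145809173584, 26.156126022338867), 88.71025848388672) [array([ 431. , -188.7]), np.float64(17.1)]
vial_medium 0.67 [353. 217.] ((614.4572143554688, -136.717529296875), (26.45111846923828, 34.895263671875), 62.0774040222168) [array([ 614.3, -137.1]), np.float64(17.6)]
vial_medium 0.63 [429. 304.] ((454.891845703125, -265.6929016113281), (41.00619125366211, 28.112163543701172), 88.69351959228516) [array([ 455.7, -265.7]), np.float64(20.9)]
rack_from 0.79 [370. 265.] ((530.9736328125, -158.0877685546875), (62.629150390625, 206.4623260498047), 0.8975420594215393) [array([ 531.1, -158.1]), np.float64(106.2)]
ring [17.3 21.1] [508.4  78.8  20. ]
```

View pics/crop1.png

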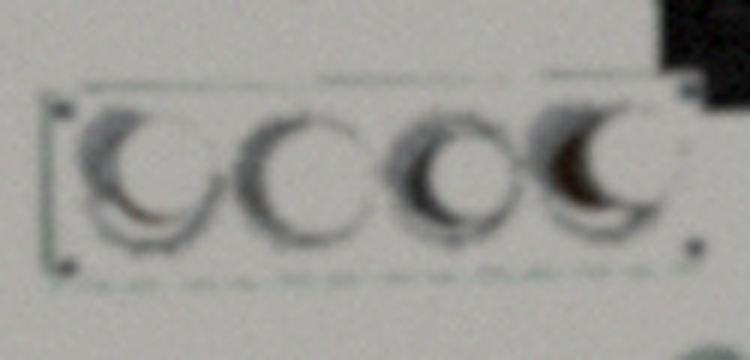

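```bash
cat >> h.py <<'E'
from scipy.optimize import minimize
def rackfit(n,im,x0,sgn=1,zz=20):
    # ring brightness along projected ring lines
    g=cv2.GaussianBlur(cv2.cvtColor(im,6).astype(np.float32),(0,0),.7); a=np.linspace(0,2*np.pi,90)
    def pts(p,r=19):
        L=np.array([[r*np.cos(t),y+r*np.sin(t)] for y in(-72,-24,24,72) for t in a]); c,s=np.cos(p[2]/100),np.sin(p[2]/100)
        return np.c_[L@np.array([[c,s],[-s,c]])+p[:2],np.full(len(L),zz)]
    f=lambda p:-sgn*cv2.remap(g,proj(n,pts(p)).astype(np.float32),None,1).mean()
    best=min((minimize(f,np.array(x0)+[dx,dy,dt],method="Nelder-Mead",options=dict(initial_simplex=np.array(x0)+[dx,dy,dt]+np.vstack([np.zeros(3),3*np.eye(3)]))) for dx in(-3,0,3) for dy in(-3,0,3) for dt in(-2,2)),key=lambda r:r.fun)
    return best.x,best.fun,pts(best.x)
E
python3 - <<'E'
from h import *
S=6
for cam in("top","scene"):
    im=grab_frame(cam); x,f,P=rackfit(cam,im,[509,126,1.5]); print(cam,"rack_to",x.round(1),f)
    if cam=="top": I=im;Q=P
pk={"tall":((170,165),102),"short":((312,178),68),"weight":((470,178),64),"medium":((630,160),84)}
for k,(q,z) in pk.items(): print(k,unproj("top",(np.array(q)+.5)/S-.5+[300,235],z).round(1))
rk=[(152,178),(305,180),(455,180),(600,175)]
print(unproj("top",(np.array(rk)+.5)/S-.5+[300,235],20).round(1))
g=cv2.convertScaleAbs(cv2.resize(I[255:305,150:280],None,fx=S,fy=S,interpolation=cv2.INTER_CUBIC),alpha=2)
for u in proj("top",Q): cv2.circle(g,tuple(int(v) for v in (u-[150,255]+.5)*S),1,(0,0,255),-1)
cv2.imwrite("pics/crop2.png",g)
E
```

```text
Traceback (most recent call last):
  File "h.py", line 21, in rackfit
    best=min((minimize(f,np.array(x0)+[dx,dy,dt],method="Nelder-Mead",options=dict(initial_simplex=np.array(x0)+[dx,dy,dt]+np.vstack([np.zeros(3),3*np.eye(3)]))) for dx in(-3,0,3) for dy in(-3,0,3) for dt in(-2,2)),key=lambda r:r.fun)
  File "h.py", line 21, in <genexpr>
    best=min((minimize(f,np.array(x0)+[dx,dy,dt],method="Nelder-Mead",options=dict(initial_simplex=np.array(x0)+[dx,dy,dt]+np.vstack([np.zeros(3),3*np.eye(3)]))) for dx in(-3,0,3) for dy in(-3,0,3) for dt in(-2,2)),key=lambda r:r.fun)
              ~~~~~~~~^^^^^^^^^^^^^^^^^^^^^^^^^^^^^^^^^^^^^^^^^^^^^^^^^^^^^^^^^^^^^^^^^^^^^^^^^^^^^^^^^^^^^^^^^^^^^^^^^^^^^^^^^^^^^^^^^^^^^^^^^^^^^^^^^^^^^^^^^^^
  File "h.py", line 20, in <lambda>
    f=lambda p:-sgn*cv2.remap(g,proj(n,pts(p)).astype(np.float32),None,1).mean()
                    ~~~~~~~~~^^^^^^^^^^^^^^^^^^^^^^^^^^^^^^^^^^^^^^^^^^^^
cv2.error: OpenCV(4.12.0) /io/opencv/modules/imgproc/src/imgwarp.cpp:1821: error: (-215:Assertion failed) ((map1.type() == CV_32FC2 || map1.type() == CV_16SC2) && map2.empty()) || (map1.type() == CV_32FC1 && map2.type() == CV_32FC1) in function 'remap'
```

```bash
sed -i 's/pts(p)).astype(np.float32),None/pts(p))[:,None].astype(np.float32),None/; s/^def cal/import functools\n@functools.cache\ndef cal/' h.py
python3 - <<'E'
from h import *
S=6
for cam in("top","scene"):
    im=grab_frame(cam); x,f,P=rackfit(cam,im,[509,126,1.5]); print(cam,"rack_to",x.round(1),f)
    if cam=="top": I=im;Q=P
pk={"tall":((170,165),102),"short":((312,178),68),"weight":((470,178),64),"medium":((630,160),84)}
for k,(q,z) in pk.items(): print(k,unproj("top",(np.array(q)+.5)/S-.5+[300,235],z).round(1))
rk=[(152,178),(305,180),(455,180),(600,175)]
print(unproj("top",(np.array(rk)+.5)/S-.5+[300,235],20).round(1))
g=cv2.convertScaleAbs(cv2.resize(I[255:305,150:280],None,fx=S,fy=S,interpolation=cv2.INTER_CUBIC),alpha=2)
for u in proj("top",Q): cv2.circle(g,tuple(int(v) for v in (u-[150,255]+.5)*S),1,(0,0,255),-1)
cv2.imwrite("pics/crop2.png",g)
E
```

```text
top rack_to [510.6 127.8  -5.9] -27.990081787109375
scene rack_to [622.5 -15.1  77.3] -182.7142791748047
tall [[533.3 -88.7 102. ]]
short [[ 530.4 -132.7   68. ]]
weight [[ 529.7 -180.9   64. ]]
medium [[ 533.1 -226.    84. ]]
[[ 533.8  -86.1   20. ]
 [ 532.2 -134.5   20. ]
 [ 531.3 -182.2   20. ]
 [ 531.9 -228.4   20. ]]
```

View pics/crop2.png

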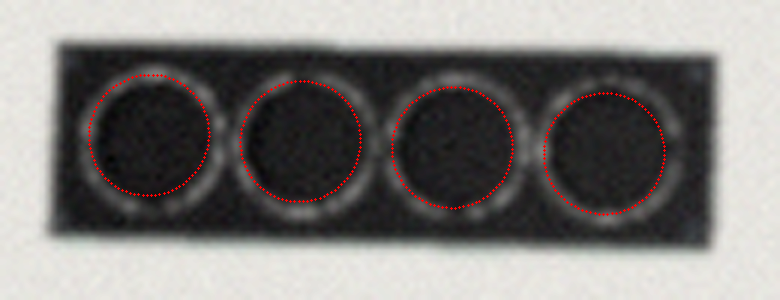

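```bash
sed -i 's/r=19/r=20.7/; s/f=lambda p:-sgn/f=lambda p:99*max(0,abs(p[0]-x0[0])-9)+99*max(0,abs(p[1]-x0[1])-9)+99*max(0,abs(p[2]-x0[2])-9)-sgn/' h.py
python3 - <<'E'
from h import *
S=6
for cam in("top","scene"):
    im=grab_frame(cam); x,f,P=rackfit(cam,im,[509,125,-1]); print(cam,"rack_to",x.round(1),f)
    (x0,x1,y0,y1)=(150,280,255,305) if cam=="top" else (180,300,210,280)
    g=cv2.convertScaleAbs(cv2.resize(im[y0:y1,x0:x1],None,fx=S,fy=S,interpolation=cv2.INTER_CUBIC),alpha=1.6)
    for u in proj(cam,P): cv2.circle(g,tuple(int(v) for v in (u-[x0,y0]+.5)*S),1,(0,0,255),-1)
    cv2.imwrite(f"pics/c3{cam}.png",g)
a=cv2.imread("pics/c3top.png");b=cv2.imread("pics/c3scene.png");a=a[:,:720]
cv2.imwrite("pics/crop3.png",cv2.resize(np.vstack([a,b]),None,fx=.8,fy=.8))
E
```

```text
top rack_to [510.2 126.5  -4. ] -35.253684997558594
scene rack_to [507.3 123.5  -3.7] -87.44873046875
```

View pics/crop3.png

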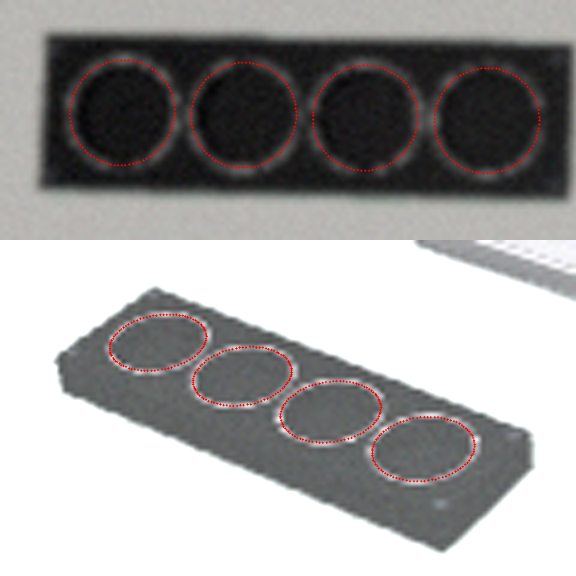

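Request:
servo_tool(
  rows=[
    [60,[37.1,-26.5,0],[0,0,-9.27]],
    [60,[40.9,-20.2,0],[0,0,-9.27]],
    [60,[43.6,-13.3,0],[0,0,-9.27]],
    [60,[45.2,-6.2,0],[0,0,-9.27]],
    [60,[45.6,1.2,0],[0,0,-9.27]],
    [60,[44.8,8.5,0],[0,0,-9.27]],
    [60,[42.8,15.6,0],[0,0,-9.24]],
    [60,[39.8,22.3,0],[0,0,0]],
  ],
  force=50,
)

```text
clock: 2.8
eef_pos: [444.6, -246.3, 231.5]
tcp_rot: [3.141, 0.0, 1.573]
contact_force: [0.6, -0.5, 0.9]
opening: 0.704
```

Request:
servo_tool(
  rows=[
    [60,[40,22.3,0],[0,0,0]],
    [60,[40,22.3,0],[0,0,0]],
    [60,[40,22.3,0],[0,0,0]],
    [60,[20,10,0],[0,0,0]],
    [60,[0,0,0],[0,0,0]],
    [60,[0,0,0],[0,0,0]],
  ],
)

```text
clock: 3.55
eef_pos: [520.5, -108.1, 231.2]
tcp_rot: [-3.141, 0.0, 1.571]
contact_force: [-0.3, -0.1, -0.3]
opening: 0.705
```

Request:
servo_tool(
  rows=[
    [60,[20,12,30],[0,0,0]],
    [60,[0,0,40],[0,0,0]],
    [60,[0,0,40],[0,0,0]],
    [60,[0,0,40],[0,0,0]],
    [60,[0,0,30],[0,0,0]],
    [60,[0,0,8],[0,0,0]],
    [60,[0,0,0],[0,0,0]],
  ],
)

```text
clock: 4.42
eef_pos: [532.8, -88.3, 43.5]
tcp_rot: [-3.141, 0.0, 1.57]
contact_force: [1.0, 0.4, 0.5]
opening: 0.701
```

Run:
```python
from h import *
s=sense();print(s["eef_pos"].round(1),s["contact_force"].round(1))
a=grab_frame("scene")[205:315,300:450];b=grab_frame("top")[200:310,280:430]
f=lambda a:cv2.resize(a,None,fx=4,fy=4,interpolation=2)
cv2.imwrite("pics/g1.png",cv2.resize(np.hstack([f(a),f(b)]),None,fx=.66,fy=.66))
```

```text
[532.8 -88.3  43.5] [1.  0.4 0.5]
```

View pics/g1.png

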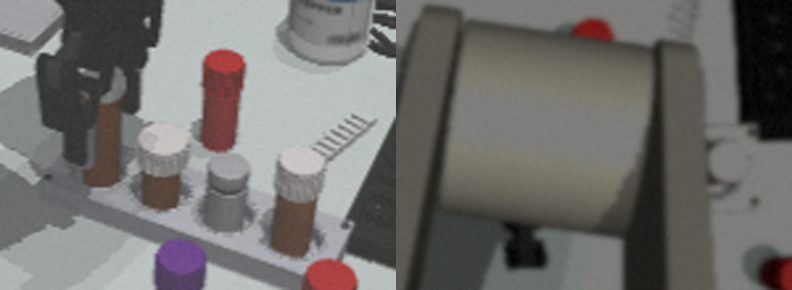

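The fingers straddle the tall vial. Now I close.

Request:
servo_tool(
  rows=[
    [20,[0,0,0],[0,0,0]],
    [20,[0,0,0],[0,0,0]],
    [20,[0,0,0],[0,0,0]],
    [20,[0,0,0],[0,0,0]],
    [20,[0,0,0],[0,0,0]],
    [20,[0,0,0],[0,0,0]],
  ],
  force=40,
)

```text
clock: 5.28
eef_pos: [533.4, -87.7, 44.1]
tcp_rot: [3.14, 0.0, 1.571]
contact_force: [-2.1, -0.3, 6.8]
opening: 0.304
```

Request:
servo_tool(
  rows=[
    [20,[0,0,-10],[0,0,0]],
    [20,[0,0,-25],[0,0,0]],
    [20,[0,0,-20],[0,0,0]],
    [20,[25,-5,0],[0,0,0]],
    [20,[45,-10,0],[0,0,0]],
    [20,[45,-10,0],[0,0,0]],
    [20,[26,-2,0],[0,0,0]],
    [20,[0,0,0],[0,0,0]],
  ],
)

```text
clock: 6.28
eef_pos: [505.8, 54.8, 98.8]
tcp_rot: [3.141, -0.0, 1.573]
contact_force: [0.7, -0.4, 0.5]
opening: 0.306
```

Request:
servo_tool(
  rows=[
    [20,[0,0,20],[0,0,0]],
    [20,[0,0,10],[0,0,0]],
    [20,[0,0,0],[0,0,0]],
    [20,[0,0,0],[0,0,0]],
  ],
)

```text
clock: 6.78
eef_pos: [506.2, 53.0, 68.6]
tcp_rot: [3.141, 0.0, 1.57]
contact_force: [0.6, 0.2, -0.2]
opening: 0.307
```

Run:
```python
from h import *
s=sense();print(s["eef_pos"].round(1),s["contact_force"].round(1),s["opening"])
im=grab_frame("scene")
x0,y0=190,180
g=cv2.resize(im[y0:y0+100,x0:x0+130],None,fx=6,fy=6,interpolation=2)
# model of vial at tool pose: foot circle and cap circle centred on the tool
t=s["eef_pos"]; a=np.linspace(0,6.28,60)
fz=t[2]-44+8
for z,r in((fz,13.5),(fz+80,14.5),(fz+94,14.5)):
    for u in proj("scene",np.c_[t[0]+r*np.cos(a),t[1]+r*np.sin(a),0*a+z]): cv2.circle(g,tuple(int(v) for v in (u-[x0,y0]+.5)*6),1,(0,255,0),-1)
cv2.imwrite("pics/p1.png",g)
```

```text
[506.2  53.   68.6] [ 0.6  0.2 -0.2] 0.30652975612988903
```

View pics/p1.png

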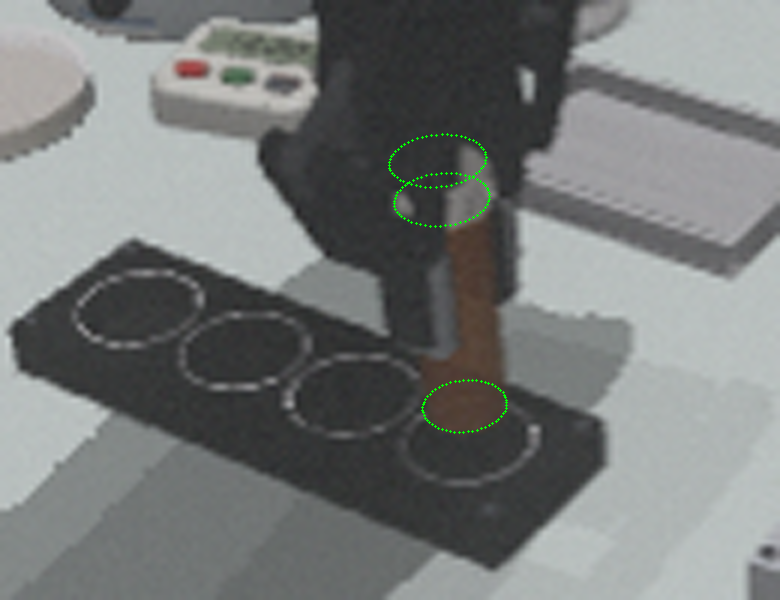

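Request:
servo_tool(
  rows=[
    [20,[-0.5,-1,8],[0,0,0]],
    [20,[0,0,8],[0,0,0]],
    [20,[0,0,5],[0,0,0]],
    [20,[0,0,2.5],[0,0,0]],
    [20,[0,0,0],[0,0,0]],
    [20,[0,0,0],[0,0,0]],
  ],
)

```text
clock: 7.58
eef_pos: [505.0, 52.9, 44.9]
tcp_rot: [3.141, -0.0, 1.571]
contact_force: [-1.0, 0.1, -0.5]
opening: 0.305
```

Request:
servo_tool(
  rows=[
    [20,[0,0,1],[0,0,0]],
    [20,[0,0,0],[0,0,0]],
    [60,[0,0,0],[0,0,0]],
    [60,[0,0,0],[0,0,0]],
    [60,[0,0,0],[0,0,0]],
    [60,[0,0,-20],[0,0,0]],
    [60,[0,0,-50],[0,0,0]],
    [60,[0,0,-50],[0,0,0]],
  ],
)

```text
clock: 8.57
eef_pos: [504.4, 52.8, 164.8]
tcp_rot: [-3.14, 0.0, 1.571]
contact_force: [1.4, -0.7, -0.3]
opening: 0.701
```

Request:
servo_tool(
  rows=[
    [60,[-50,7,-20],[0,0,0]],
    [60,[-50,7,0],[0,0,0]],
    [60,[-50,7,0],[0,0,0]],
    [60,[-34,4,0],[0,0,0]],
    [60,[0,0,0],[0,0,0]],
  ],
)

```text
clock: 9.2
eef_pos: [529.9, -133.1, 183.7]
tcp_rot: [3.141, 0.0, 1.568]
contact_force: [-0.7, -0.3, 0.0]
opening: 0.701
```

Run:
```python
from h import *
s=sense();print(s["eef_pos"].round(1),s["contact_force"].round(1),s["opening"])
im=grab_frame("scene")
g=cv2.resize(im[180:320,180:450],None,fx=2.9,fy=2.9,interpolation=2)
cv2.imwrite("pics/p2.png",g)
```

```text
[ 529.9 -133.1  183.7] [-0.7 -0.3  0. ] 0.7013347703457613
```

View pics/p2.png

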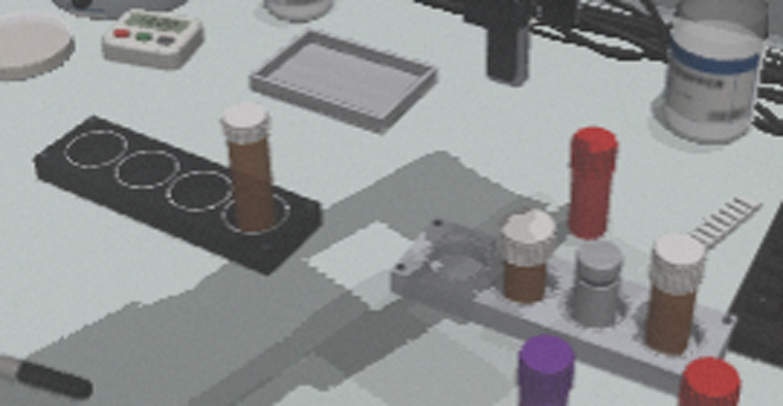

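Request:
servo_tool(
  rows=[
    [60,[-1,1,40],[0,0,0]],
    [60,[0,0,40],[0,0,0]],
    [60,[0,0,40],[0,0,0]],
    [60,[0,0,17],[0,0,0]],
    [60,[0,0,5],[0,0,0]],
    [60,[0,0,0],[0,0,0]],
  ],
)

```text
clock: 10.0
eef_pos: [531.6, -132.0, 42.6]
tcp_rot: [3.141, 0.0, 1.571]
contact_force: [0.5, 0.5, 0.2]
opening: 0.702
```

Request:
servo_tool(
  rows=[
    [26,[0,0,0],[0,0,0]],
    [26,[0,0,0],[0,0,0]],
    [26,[0,0,0],[0,0,0]],
    [26,[0,0,0],[0,0,0]],
    [26,[0,0,0],[0,0,0]],
    [26,[0,0,0],[0,0,0]],
  ],
)

```text
clock: 10.75
eef_pos: [531.5, -132.4, 43.0]
tcp_rot: [3.14, 0.0, 1.571]
contact_force: [-0.5, -0.3, 6.2]
opening: 0.382
```

Request:
servo_tool(
  rows=[
    [26,[0,0,-10],[0,0,0]],
    [26,[0,0,-35],[0,0,0]],
    [26,[0,0,-45],[0,0,0]],
    [26,[15,0,-20],[0,0,0]],
    [26,[40,-6,0],[0,0,0]],
    [26,[45,-6,0],[0,0,0]],
    [26,[45,-6,0],[0,0,0]],
    [26,[45,-6.5,0],[0,0,0]],
  ],
)

```text
clock: 11.75
eef_pos: [506.3, 59.2, 152.8]
tcp_rot: [3.14, -0.0, 1.57]
contact_force: [0.5, -0.0, -0.6]
opening: 0.388
```

Request:
servo_tool(
  rows=[
    [26,[30,0,0],[0,0,0]],
    [26,[13,0,0],[0,0,0]],
    [26,[0,0,0],[0,0,0]],
    [26,[0,0,35],[0,0,0]],
    [26,[0,0,35],[0,0,0]],
    [26,[0,0,10],[0,0,0]],
    [26,[0,0,0],[0,0,0]],
    [26,[0,0,0],[0,0,0]],
  ],
)

```text
clock: 12.75
eef_pos: [507.3, 100.7, 73.0]
tcp_rot: [3.14, -0.0, 1.57]
contact_force: [0.3, 0.6, 0.2]
opening: 0.388
```

```bash
cat > chk.py <<'E'
from h import *
import sys
fn,dz,H,r,x0,y0=sys.argv[1],*map(float,sys.argv[2:5]),*map(int,sys.argv[5:7])
s=sense();print(s["eef_pos"].round(1),s["contact_force"].round(1),s["opening"])
im=grab_frame("scene"); g=cv2.resize(im[y0:y0+100,x0:x0+130],None,fx=6,fy=6,interpolation=2)
t=s["eef_pos"]; a=np.linspace(0,6.28,60)
for z,q in((t[2]-dz,13.5),(t[2]-dz+H,r)):
    for u in proj("scene",np.c_[t[0]+q*np.cos(a),t[1]+q*np.sin(a),0*a+z]): cv2.circle(g,tuple(int(v) for v in (u-[x0,y0]+.5)*6),1,(0,255,0),-1)
cv2.imwrite(fn,g)
E
python3 chk.py pics/p3.png 35 60 17 190 180
```

```text
[507.3 100.7  73. ] [0.3 0.6 0.2] 0.38771444341703637
```

View pics/p3.png

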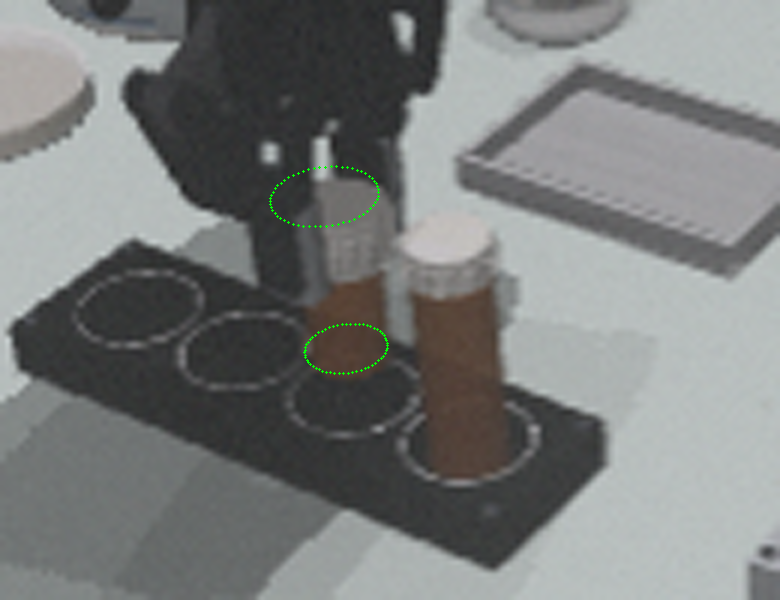

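Request:
servo_tool(
  rows=[
    [26,[0,0,10],[0,0,0]],
    [26,[0,0,10],[0,0,0]],
    [26,[0,0,6],[0,0,0]],
    [26,[0,0,3],[0,0,0]],
    [26,[0,0,0.5],[0,0,0]],
    [26,[0,0,0],[0,0,0]],
    [26,[0,0,0],[0,0,0]],
  ],
)

```text
clock: 13.68
eef_pos: [506.7, 101.1, 42.9]
tcp_rot: [3.141, -0.0, 1.571]
contact_force: [-1.8, 1.3, 10.9]
opening: 0.383
```

Request:
servo_tool(
  rows=[
    [36,[0,0,-0.5],[0,0,0]],
    [45,[0,0,0],[0,0,0]],
    [60,[0,0,0],[0,0,0]],
    [60,[0,0,0],[0,0,0]],
    [60,[0,0,-20],[0,0,0]],
    [60,[0,0,-45],[0,0,0]],
    [60,[0,0,-50],[0,0,0]],
    [60,[-40,2,-20],[0,0,0]],
  ],
)

```text
clock: 14.68
eef_pos: [509.9, 62.1, 180.7]
tcp_rot: [3.137, -0.001, 1.574]
contact_force: [-0.1, -1.1, 0.0]
opening: 0.703
```

Request:
servo_tool(
  rows=[
    [60,[-60,6,0],[0,0,0]],
    [60,[-60,6,0],[0,0,0]],
    [60,[-60,6,0],[0,0,0]],
    [60,[-50,3,0],[0,0,0]],
    [60,[-12,1,0],[0,0,0]],
    [60,[0,0,0],[0,0,0]],
  ],
)

```text
clock: 15.42
eef_pos: [530.1, -181.2, 177.5]
tcp_rot: [-3.141, -0.001, 1.569]
contact_force: [-0.2, 0.2, -0.4]
opening: 0.703
```

Run:
```python
from h import *
s=sense();print(s["eef_pos"].round(1))
im=grab_frame("scene")
g=cv2.resize(im[180:320,180:450],None,fx=2.9,fy=2.9,interpolation=2)
a=np.linspace(0,6.28,60)
for (x,y,z,r) in((530,-181,64,14),(533,-226,84,14.5)):
    for u in proj("scene",np.c_[x+r*np.cos(a),y+r*np.sin(a),0*a+z]): cv2.circle(g,tuple(int(v) for v in (u-[180,180]+.5)*2.9),0,(0,255,0),-1)
cv2.imwrite("pics/p4.png",g)
```

```text
[ 530.1 -181.2  177.5]
```

View pics/p4.png

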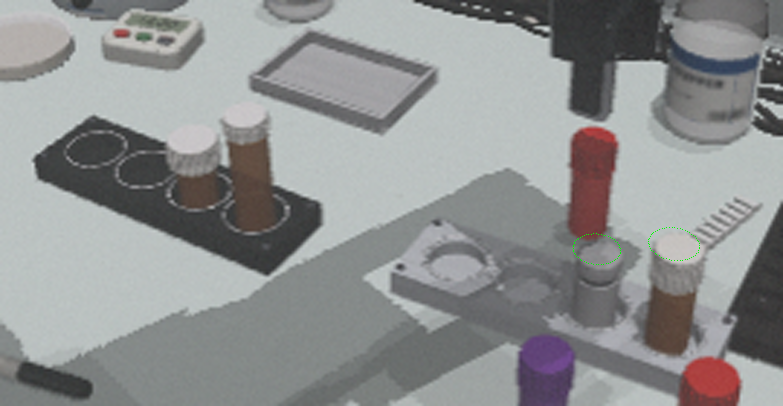

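Request:
servo_tool(
  rows=[
    [60,[-2,0,45],[0,0,0]],
    [60,[0,0,45],[0,0,0]],
    [60,[0,0,35],[0,0,0]],
    [60,[0,0,16],[0,0,0]],
    [60,[0,0,5],[0,0,0]],
    [60,[0,0,0],[0,0,0]],
  ],
)

```text
clock: 16.23
eef_pos: [531.0, -182.9, 32.6]
tcp_rot: [3.141, 0.0, 1.571]
contact_force: [-0.3, -0.1, 0.7]
opening: 0.706
```

Request:
servo_tool(
  rows=[
    [20,[0,0,0],[0,0,0]],
    [20,[0,0,0],[0,0,0]],
    [20,[0,0,0],[0,0,0]],
    [20,[0,0,0],[0,0,0]],
    [20,[0,0,0],[0,0,0]],
    [20,[0,0,0],[0,0,0]],
  ],
  force=60,
)

```text
clock: 16.98
eef_pos: [531.0, -183.4, 32.9]
tcp_rot: [3.14, 0.0, 1.571]
contact_force: [-2.0, -0.1, 6.6]
opening: 0.311
```

Request:
servo_tool(
  rows=[
    [20,[0,0,-10],[0,0,0]],
    [20,[0,0,-35],[0,0,0]],
    [20,[0,0,-45],[0,0,0]],
    [20,[21.5,10,-20],[0,0,0]],
    [20,[40,22,0],[0,0,0]],
    [20,[45,26,0],[0,0,0]],
    [20,[45,26,0],[0,0,0]],
    [20,[45,26,0],[0,0,0]],
  ],
)

```text
clock: 17.98
eef_pos: [641.0, 14.8, 142.6]
tcp_rot: [3.141, 0.0, 1.571]
contact_force: [1.4, -1.3, -0.5]
opening: 0.311
```

Request:
servo_tool(
  rows=[
    [20,[45,26,0],[0,0,0]],
    [20,[30,16,0],[0,0,0]],
    [20,[10,6,0],[0,0,0]],
    [20,[0,0,30],[0,0,0]],
    [20,[0,0,40],[0,0,0]],
    [20,[0,0,18],[0,0,0]],
    [20,[0,0,0],[0,0,0]],
    [20,[0,0,0],[0,0,0]],
  ],
)

```text
clock: 18.98
eef_pos: [689.4, 98.2, 55.3]
tcp_rot: [3.14, -0.0, 1.57]
contact_force: [0.1, 0.5, -2.2]
opening: 0.312
```

```bash
python3 chk.py pics/p5.png 25 56 14 230 130
```

```text
[689.4  98.2  55.3] [ 0.1  0.5 -2.2] 0.31248417382188615
```

View pics/p5.png

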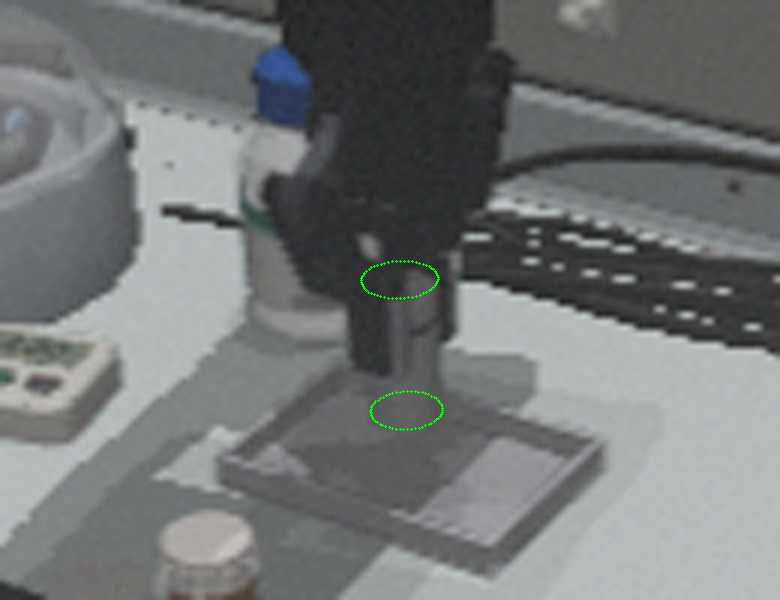

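Request:
servo_tool(
  rows=[
    [20,[0,0,10],[0,0,0]],
    [20,[0,0,9],[0,0,0]],
    [20,[0,0,5],[0,0,0]],
    [20,[0,0,2],[0,0,0]],
    [20,[0,0,0.5],[0,0,0]],
    [20,[0,0,0],[0,0,0]],
  ],
)

```text
clock: 19.77
eef_pos: [687.9, 98.4, 28.9]
tcp_rot: [-3.141, 0.0, 1.571]
contact_force: [-7.5, -1.5, 17.0]
opening: 0.309
```

Request:
servo_tool(
  rows=[
    [30,[0,0,-0.5],[0,0,0]],
    [45,[0,0,0],[0,0,0]],
    [60,[0,0,0],[0,0,0]],
    [60,[0,0,0],[0,0,0]],
    [60,[0,0,-20],[0,0,0]],
    [60,[0,0,-45],[0,0,0]],
    [60,[0,0,-50],[0,0,0]],
    [60,[-27,-10,-20],[0,0,0]],
  ],
)

```text
clock: 20.78
eef_pos: [680.8, 72.7, 168.0]
tcp_rot: [3.135, -0.001, 1.573]
contact_force: [-0.7, -0.4, 0.3]
opening: 0.704
```

Request:
servo_tool(
  rows=[
    [60,[-50,-24,0],[0,0,0]],
    [60,[-50,-24,0],[0,0,0]],
    [60,[-50,-24,0],[0,0,0]],
    [60,[-50,-24,0],[0,0,0]],
    [60,[-50,-24,0],[0,0,0]],
    [60,[-35,-20,0],[0,0,0]],
    [60,[-15,-7,0],[0,0,0]],
    [60,[0,0,0],[0,0,0]],
  ],
)

```text
clock: 21.78
eef_pos: [531.6, -229.1, 163.6]
tcp_rot: [3.14, 0.0, 1.569]
contact_force: [0.2, 0.8, -0.3]
opening: 0.705
```

Run:
```python
from h import *
s=sense();print(s["eef_pos"].round(1),s["opening"])
im=grab_frame("scene")
a=np.linspace(0,6.28,60)
g=cv2.resize(im[170:320,180:450],None,fx=2.9,fy=2.9,interpolation=2)
for (x,y,z,r) in((532,-228.5,84,14.5),):
    for u in proj("scene",np.c_[x+r*np.cos(a),y+r*np.sin(a),0*a+z]): cv2.circle(g,tuple(int(v) for v in (u-[180,170]+.5)*2.9),0,(0,255,0),-1)
cv2.imwrite("pics/p6.png",g)
```

```text
[ 531.6 -229.1  163.6] 0.7053805151105099
```

View pics/p6.png

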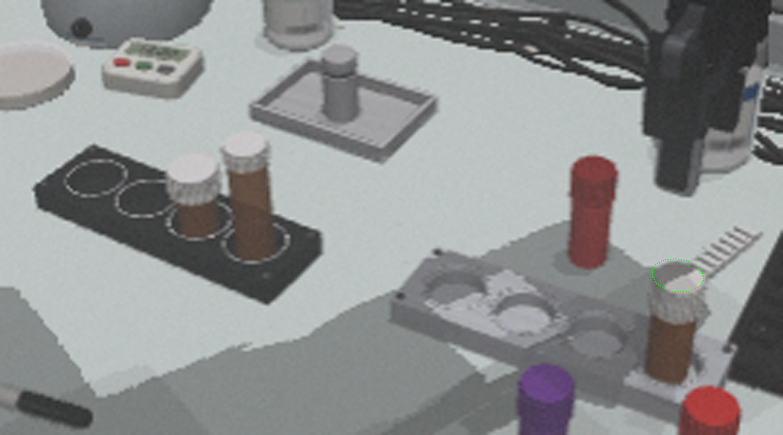

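Request:
servo_tool(
  rows=[
    [60,[0,0,40],[0,0,0]],
    [60,[0,0,40],[0,0,0]],
    [60,[0,0,24],[0,0,0]],
    [60,[0,0,6],[0,0,0]],
    [60,[0,0,0],[0,0,0]],
  ],
)

```text
clock: 22.45
eef_pos: [532.1, -227.9, 53.1]
tcp_rot: [3.142, -0.0, 1.572]
contact_force: [-0.6, -1.0, 0.2]
opening: 0.703
```

Request:
servo_tool(
  rows=[
    [20,[0,0,0],[0,0,0]],
    [20,[0,0,0],[0,0,0]],
    [20,[0,0,0],[0,0,0]],
    [20,[0,0,0],[0,0,0]],
    [20,[0,0,0],[0,0,0]],
    [20,[0,0,0],[0,0,0]],
  ],
  force=40,
)

```text
clock: 23.2
eef_pos: [532.2, -229.0, 54.0]
tcp_rot: [3.14, 0.001, 1.571]
contact_force: [-0.1, 0.9, 6.3]
opening: 0.326
```

Request:
servo_tool(
  rows=[
    [20,[0,0,-10],[0,0,0]],
    [20,[0,0,-35],[0,0,0]],
    [20,[0,0,-45],[0,0,0]],
    [20,[20,-1,-25],[0,0,0]],
    [20,[40,-2,0],[0,0,0]],
    [20,[50,-3,0],[0,0,0]],
    [20,[50,-3,0],[0,0,0]],
    [20,[50,-3,0],[0,0,0]],
  ],
)

```text
clock: 24.2
eef_pos: [519.1, -17.3, 168.5]
tcp_rot: [3.141, 0.0, 1.57]
contact_force: [0.2, -0.2, -1.5]
opening: 0.328
```

Request:
servo_tool(
  rows=[
    [20,[50,-3,0],[0,0,0]],
    [20,[50,-3,0],[0,0,0]],
    [20,[50,-3,0],[0,0,0]],
    [20,[40,0,0],[0,0,0]],
    [20,[20,0,0],[0,0,0]],
    [20,[5,0,0],[0,0,0]],
    [20,[0,0,35],[0,0,0]],
    [20,[0,0,0],[0,0,0]],
  ],
)

```text
clock: 25.2
eef_pos: [508.6, 194.6, 131.0]
tcp_rot: [-3.137, 0.002, 1.57]
contact_force: [-0.1, -1.3, -0.6]
opening: 0.331
```

Request:
servo_tool(
  rows=[
    [20,[0,0,35],[0,0,0]],
    [20,[0,0,12],[0,0,0]],
    [20,[0,0,0],[0,0,0]],
    [20,[0,0,0],[0,0,0]],
  ],
)

```text
clock: 25.7
eef_pos: [511.2, 196.5, 87.0]
tcp_rot: [3.14, -0.0, 1.571]
contact_force: [0.2, -0.1, -0.5]
opening: 0.328
```

```bash
python3 chk.py pics/p7.png 45 76 14.5 160 170
```

```text
[511.2 196.5  87. ] [ 0.2 -0.1 -0.5] 0.3275359690863538
```

View pics/p7.png

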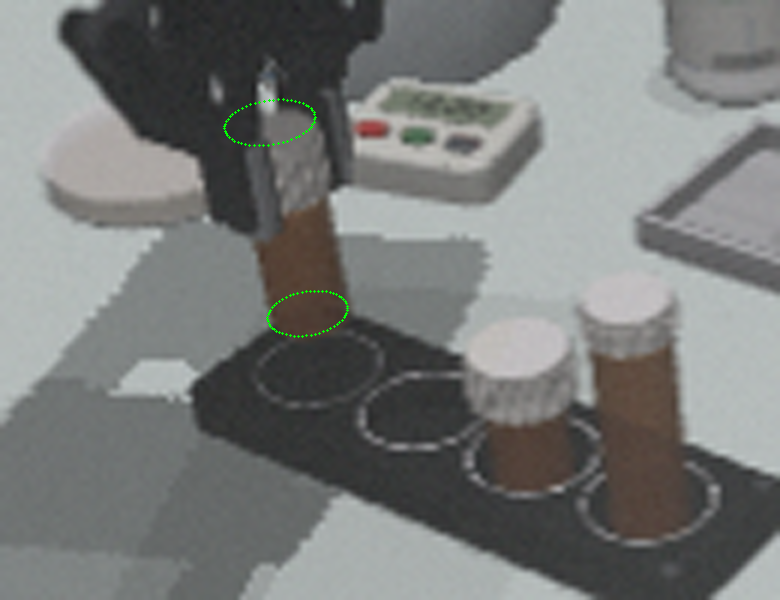

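Request:
servo_tool(
  rows=[
    [20,[-1.5,0,12],[0,0,0]],
    [20,[0,0,10],[0,0,0]],
    [20,[0,0,7],[0,0,0]],
    [20,[0,0,4],[0,0,0]],
    [20,[0,0,0.5],[0,0,0]],
    [20,[0,0,0],[0,0,0]],
    [20,[0,0,0],[0,0,0]],
  ],
)

```text
clock: 26.62
eef_pos: [510.9, 195.1, 53.5]
tcp_rot: [3.141, -0.0, 1.571]
contact_force: [-3.3, -1.9, 18.0]
opening: 0.324
```

On the floor. I release and move clear.

Request:
servo_tool(
  rows=[
    [30,[0,0,-0.5],[0,0,0]],
    [45,[0,0,0],[0,0,0]],
    [60,[0,0,0],[0,0,0]],
    [60,[0,0,0],[0,0,0]],
    [60,[0,0,-20],[0,0,0]],
    [60,[0,0,-45],[0,0,0]],
    [60,[0,0,-50],[0,0,0]],
    [60,[0,0,-20],[0,0,0]],
  ],
)

```text
clock: 27.62
eef_pos: [511.6, 195.4, 190.7]
tcp_rot: [3.138, -0.001, 1.571]
contact_force: [0.0, -0.2, 0.4]
opening: 0.703
```

Request:
servo_tool(
  rows=[
    [60,[-50,-10,0],[0,0,0]],
    [60,[-60,-10,0],[0,0,0]],
    [60,[-60,-10,0],[0,0,0]],
    [60,[-60,-10,0],[0,0,0]],
    [60,[-60,-10,0],[0,0,0]],
    [60,[-60,0,0],[0,0,0]],
    [60,[-40,0,0],[0,0,0]],
    [60,[0,0,0],[0,0,0]],
  ],
)

```text
clock: 28.62
eef_pos: [460.3, -197.5, 187.7]
tcp_rot: [3.141, 0.0, 1.567]
contact_force: [-0.6, 0.8, -1.1]
opening: 0.703
```

Run:
```python
from h import *
s=sense();print(s["eef_pos"].round(1),s["clock"])
im=grab_frame("scene"); tp=grab_frame("top")
a=np.linspace(0,6.28,80)
def ov(cam,im,x0,y0,w,h,S):
    g=cv2.resize(im[y0:y0+h,x0:x0+w],None,fx=S,fy=S,interpolation=2)
    c=(508.7,124.8) ; t=-.038
    for y,H,r in((72,76,14.5),(-24,60,17),(-72,94,14.5)):
        for u in proj(cam,np.c_[c[0]-np.sin(t)*y+r*np.cos(a),c[1]+y+r*np.sin(a),0*a+8+H]): cv2.circle(g,tuple(int(v) for v in (u-[x0,y0]+.5)*S),0,(0,255,0),-1)
    return g
A=ov("scene",im,180,180,160,100,5); B=ov("top",tp,140,150,150,160,2)
B=cv2.convertScaleAbs(B,alpha=1.5)
B=cv2.copyMakeBorder(B,0,0,0,0,0); 
cv2.imwrite("pics/end.png",A[:, :800]); cv2.imwrite("pics/end2.png",cv2.resize(B,None,fx=1.8,fy=1.8))
```

```text
[ 460.3 -197.5  187.7] 28.625
```

View pics/end.png

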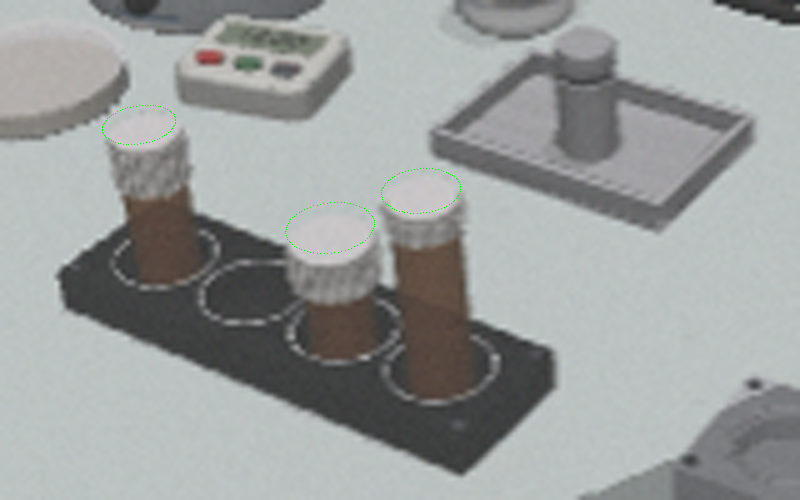

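View pics/end2.png

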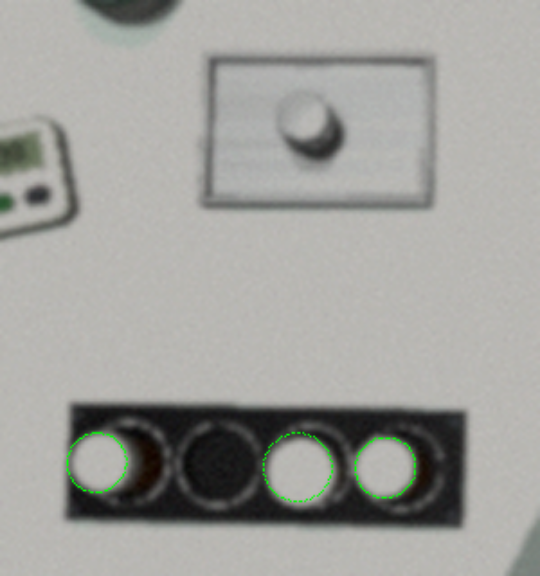

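Both views show all three vials upright in their wells, within about 2–3 mm of the predicted cap outlines. Well +24 is empty, and the weight stands inside the tray walls.

```bash
python3 -c "
from rig import *
print(sign_off())"
```

```text
the job is handed in; nothing more can be done
None
```

I handed the job in at about 28.7 s on the robot's clock. From left to right, the metal rack held the tall vial, the short vial, the weight and the medium vial.

| Piece | Went from (rack_from well) | Went to |
|---|---|---|
| vial_tall | +72 | rack_to well -72 |
| vial_short | +24 | rack_to well -24 |
| vial_medium | -72 | rack_to well +72 |
| weight | -24 | steel tray, standing upright |

Well +24 of the black rack, which would have been the weight's, is empty. The purple and red look-alikes were not touched.

**Last checks:** the final scene and top pictures show all three vials upright and released. They match the predicted cap outlines for their wells to about 2–3 mm, against a 9 mm tolerance. The weight stands near the tray's centre, and the gripper is open and clear of everything.

**Disagreements:**
- The two cameras placed the black rack about 3 mm apart, so I used a value between them.
- The short vial leaned a little, by my estimate under 0.1 rad, while it was carried, and stood straight after release.

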